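# Move a fossil vertebra from the microscope to the dish with sprung tongs

## Robot

A 6-joint arm with a two-finger parallel gripper is mounted at the origin on the work surface. World frame = base frame: x ahead of the robot, y to its left, z up, the work surface at z = 0. Lengths are in m, angles in rad, forces in N, time in s.
With the tool pointing down it reaches from about 0.3 to 0.75 m from the base axis. Payload 8.5 kg.
Tool frame: the origin (TCP) lies at the very end of the fingers, on their centre line; the grasp point (between the pads) lies 19 mm behind it; z points along the fingers, y is the direction in which the jaws open and shut (so a half turn about z gives the same grasp; the last joint's range is limited). The gripper opens to 88 mm and grips with 3 to 60 N. Pads are 18 mm wide; open, the fingers measure 123 mm over their backs; the gripper's body (75 mm by 187 mm) begins 45 mm behind the grasp point.
Start: joints at [1.036, 0.381, 1.297, -0, 1.464, -0.215], TCP at [0.173, 0.522, 0.239] pointing down, gripper open.
Joint ranges: [-3.11, 3.11], [-0.89, 2.33], [0.22, 2.48], [-1.42, 4.56], [0.17, 2.85], [-2.88, 2.88]. Speed limits (rad/s): [2.39, 2.39, 3.14, 3.14, 3.14, 3.14].

## Interface

Orientations are given as a rotation vector (axis times angle).
In Python, from cell import r gives the robot as it stands. The module is installed in compiled form; this text tells all that it offers. Calls block until the motion is done:
- r.move_to(position, orientation): joint-space move of the TCP to a pose.
- r.movel(position, max_speed=0.15, frame=None): straight line of the TCP; frame=None keeps the orientation; max_speed is the mean speed in m/s.
- r.goto_joints(angles): joint-space move.
- r.set_gripper(opening, grip_force=None): finger opening in m; grip_force is the grip in N (None keeps the last); returns when the fingers have stopped.
- r.pause(seconds).
- r.solve_ik(position, orientation): joint angles nearest the present ones, or None.
- r.read_state(): the state.
- r.get_image(name): name is "scene" or "top" or "wrist"; returns a dict with "image" (420x560x3 uint8, red, green, blue), "depth" (420x560 float32, m along the optical axis (not along the pixel's ray), 0 where there is no reading), "K" (3x3 intrinsics, pixels), "T" (4x4, takes a point from camera to world coordinates); the wrist camera has in their place "hand_eye" (4x4, takes a point from camera to tool coordinates, whose origin is the TCP and whose axes are the flange's). Camera axes: x right, y down, z forward; pixel columns grow to the right and rows downward; lengths in m; the calibration is good to about 2 mm. The wrist camera is an equidistant fisheye: a pixel r from the principal point sees the ray r / f radians off the axis. A picture is of the moment at which its call begins: read the wrist's pose just before it.
A pose or a line that the arm cannot do raises r.MotionError and nothing moves.
- r.finish_job(): hands the job in, once; it reports no verdict.
The state is a dict: "t": time; "q": joint angles; "joint_vel": joint speeds; "tau": joint torques, N m; "eef_pos": TCP position; "orientation": TCP orientation; "contact_force": force on the tool from outside, world axes, zero at the start; "moment": the same for the moment, N m; "grip_width": finger opening in m.
Only numpy, scipy, OpenCV 4.12 (cv2) and the standard library are available. Lean on these libraries where they do the work, as an engineer would, in place of code of your own. Each camera call takes 0.05 s, during which the arm holds its last target. There are 200 camera calls.

## Task

Take the sprung tongs from their stand and use them to lift the little drum-shaped fossil vertebra off the microscope stage and set it down gently, standing on its end, in the round dish; then put the tongs back upright in their stand. Touch the vertebra only with the tongs, never with the gripper's fingers, and leave the tooth on the stage, the dishes and everything else where they are.

Things in the scene. Friction and masses are not known exactly. Their poses are not given: they have to be found in the camera images.
- tongs_grip (a point): Steel sprung tongs, about 65 g, standing tips-down in the stand. Point midway between the arms at the ribbed part to squeeze, 100 mm above the tips, 35 mm below the top; own z points from tips to top. Two flat parallel arms, 16 mm wide (along x), 4 mm thick, opposed along y: grip across y. Outer faces 48 mm apart when free. Spring: 4 N at once, 8 N after 14 mm, so lightly squeezed tongs can be carried.
- tongs_tips (a point): Midway between the open tips, on the tips' end plane, 100 mm below tongs_grip. From the tips up to 60 mm the arms are blades 10 mm wide (x), 4 mm thick, with flat inner faces 32 mm apart when free (12 mm fully squeezed), 40 mm over the outside. The arms stay parallel: squeezing the grip by some mm closes the tips by as much.
- squeeze (a joint): How far the tongs are squeezed (m): 0 free and open, 0.020 fully squeezed; about 0.014 when the tips grip the vertebra.
- stand_floor (a point): Black block on a steel foot, fixed; 50 mm (x) by 80 mm (y), 60 mm tall; foot 70 by 100 mm, 8 mm thick. It has an open-topped well for the tongs, 20 mm (x) by 50 mm (y) inside, 45 mm deep. This point is the centre of the well's floor, 15 mm above the table. The tongs start here with their x and y along the stand's.
- vertebra_mid (a point): Fossil vertebra: bone-coloured drum, slightly waisted, 18 mm diameter and 22 mm tall, 13 to 23 g, standing on its flat end on the microscope stage. This point is its centre, 11 mm above its underside; z is the drum's axis.
- tooth: Fossil tooth, same colour: pointed cone 20 mm across the base and 25 mm tall, standing point-up on the stage 41 to 70 mm to one side of the vertebra. Origin at the centre of its underside. Stays there.
- stage_top (a point): Cream stereo microscope, fixed. This point is the middle of its flat stage, on top of its foot, 30 mm above the table. The foot reaches 90 mm to -x and +x, 80 mm to -y and 145 mm to +y of it. The pillar, 52 mm thick, stands at x 15, y 108 mm. The -x side (to the robot) is open between foot and head, so the tongs can come in slanting under the barrel, not upright.
- barrel_end (a point): Middle of the lower end of the microscope's round objective barrel, 60 mm diameter, straight above stage_top by 115 mm. From 70 mm above this point comes the head (x -35 to +45, y -50 to +140 mm), with focus knobs, 48 mm across, 22 mm proud of its -x and +x sides at y 90 mm, and eyepieces on top. A small black lamp hangs at x 20 to 55, y -50 to -110 mm, its lower end 5 mm lower than here.
- dish_in (a point): Low round white dish, 90 mm outer and 84 mm inner diameter, 16 mm tall, 250 g. This point is the centre of its inner floor, 4 mm above the table. The vertebra goes here.
- tray: Low square white dish, 85 by 85 mm, 16 mm tall; origin under its centre. Not wanted; it and the round dish may stand in each other's place.
- jar: Closed glass jar, 56 mm diameter, 75 mm tall; origin under its centre. Not wanted.
- spatula: Steel spatula lying on the table, 150 mm long along its x. Not wanted.
Mind the look-alikes: they are no part of the job. Leave any green look-alike of the part that bears tongs_grip alone.

How it is judged:
On the way, in this order (a step that is already met when the one before it is completed fails the run):
1. the vertebra is gripped by the tongs and lifted at least 20 mm clear of the stage (contact force between tongs and vertebra above 0.5 N and z of vertebra_mid in the frame of stage_top above 0.031 m), for 0.2 s.
2. the vertebra stands on its end in the round dish, let go by the tongs (horizontal distance between vertebra_mid and dish_in below 0.034 m and z of vertebra_mid in the frame of dish_in between 0.006 and 0.016 m and angle between vertebra_mid's own z axis and vertical below 0.2 rad and contact force between tongs and vertebra below 0.05 N and linear speed of vertebra below 0.03 m/s), for 0.3 s.
At the end, for the whole second after the job is handed in: Vertebra at rest in the round dish on its end (within 0.2 rad of upright, centre 6 to 16 mm over the floor, within 34 mm of the middle), tongs not touching it; tongs at rest in the well (grip point 90 to 110 mm over its floor, within 30 mm of its middle, within 0.25 rad of upright) (all of step 2 and horizontal distance between tongs_grip and stand_floor below 0.03 m and z of tongs_grip in the frame of stand_floor between 0.09 and 0.11 m and angle between tongs_grip's own z axis and vertical below 0.25 rad and linear speed of tongs below 0.03 m/s).
It fails at once if the gripper's fingers or the arm touched the vertebra (over 0.2 N) (contact force between any of the fingers, the arm and vertebra above 0.2 N).
It fails at once if the vertebra was dropped or thrown (over 0.5 m/s, a fall of 13 mm, while not held by the tongs) (linear speed of vertebra above 0.5 m/s and contact force between tongs and vertebra below 0.01 N).
It fails at once if the tooth shifted more than 12 mm (distance of tooth from where it was at the start of the episode above 0.012 m).
It fails at once if a dish, the jar or the spatula shifted more than 30 mm (distance of any of dish_in, tray, jar, spatula from where it was at the start of the episode above 0.03 m).
It also fails if it takes over 58 s, if anything falls off the work surface, if the arm or the gripper's body presses on something with over 40 N, if the wrist force passes 120 N, or if a joint passes its speed limit or range.

## Working session

There is one attempt and no reset: what is moved stays moved. The work goes in short steps, each a Python script; the robot and the scene stay as the last script left them, time stands still between calls to the robot, and variables do not carry over. Pictures are saved under pics/ and viewed, about 8 in all and at most 12, crops included, and the job is handed in when it is done.

```bash
mkdir -p pics; cat > h.py <<'E'
import numpy as np, cv2, pickle
from scipy.spatial.transform import Rotation as R
from cell import r
def grab(n):
    d=r.get_image(n); pickle.dump(d,open(f'pics/{n}.pkl','wb')); return d
def save(d,name,crop=None,s=1):
    im=d['image'][:,:,::-1]
    if crop: x0,y0,x1,y1=crop; im=im[y0:y1,x0:x1]
    cv2.imwrite('pics/'+name,cv2.resize(im,None,fx=s,fy=s,interpolation=cv2.INTER_CUBIC))
def cloud(d):
    z=d['depth'];K=d['K'];v,u=np.indices(z.shape)
    P=np.stack([(u-K[0,2])/K[0,0]*z,(v-K[1,2])/K[1,1]*z,z],-1)
    W=P@d['T'][:3,:3].T+d['T'][:3,3]; W[z==0]=np.nan; return W
E
python3 - <<'E'
from h import *
a=grab('scene');b=grab('top')
save(a,'scene0.png',s=1.4);save(b,'top0.png',s=1.4)
for d in(a,b): print(d['T'].round(3),d['K'])
print(r.read_state())
E
```

```text
[[-0.094  0.751 -0.653  1.111]
 [ 0.996  0.074 -0.058  0.061]
 [ 0.005 -0.656 -0.755  0.833]
 [ 0.     0.     0.     1.   ]] [[387.48427957   0.         277.24351649]
 [  0.         387.48427957 209.51520548]
 [  0.           0.           1.        ]]
[[ 0.025 -0.996  0.086  0.407]
 [-1.    -0.026 -0.009  0.02 ]
 [ 0.012 -0.086 -0.996  1.413]
 [ 0.     0.     0.     1.   ]] [[465.70766396   0.         273.68220662]
 [  0.         465.70766396 207.03033543]
 [  0.           0.           1.        ]]
{'t': 0.1, 'q': array([ 1.03571367e+00,  3.81148937e-01,  1.29815847e+00,  1.75467058e-05,
        1.46361965e+00, -2.15299196e-01]), 'joint_vel': array([-0.00060632, -0.00014429, -0.00449908,  0.00122073, -0.00085916,
        0.00027733]), 'tau': array([ 2.84149573e-03, -4.38650036e+01, -2.24909019e+01,  7.13600940e-02,
        3.43051774e-02, -4.37048379e-05]), 'eef_pos': array([0.17276421, 0.52189522, 0.23819755]), 'orientation': array([-5.00099499e-01, -3.10102031e+00,  1.93991625e-03]), 'contact_force': array([-0.17196643,  0.70074132,  0.14859704]), 'moment': array([0.01885829, 0.00292955, 0.04044661]), 'grip_width': 0.08795001323464421}
```

View pics/scene0.png

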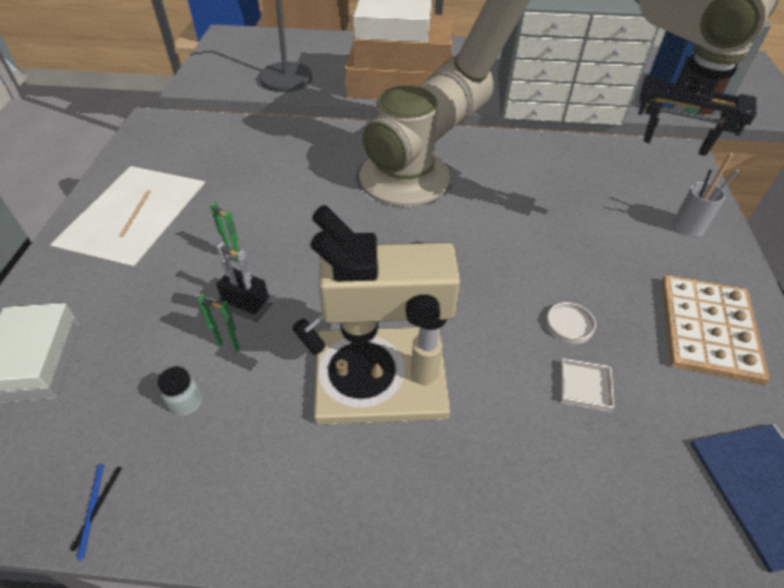

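View pics/top0.png

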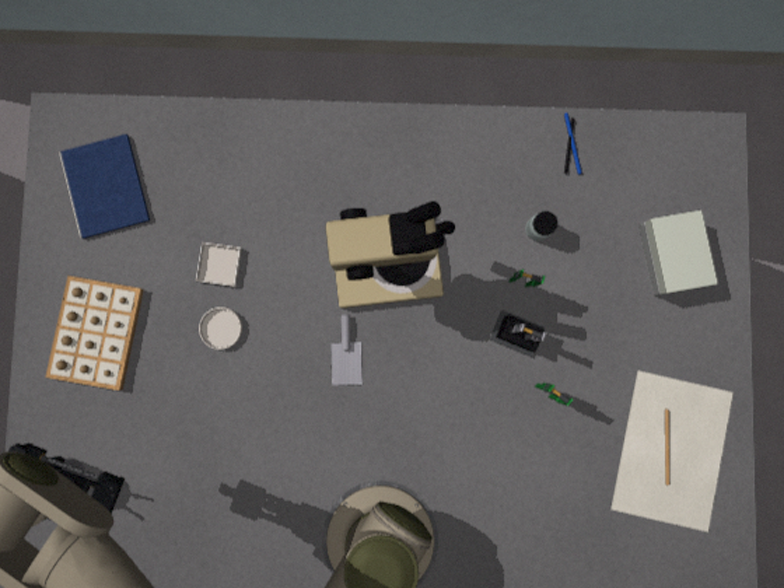

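Candidates for the tongs (scene picture): the steel pair in the black stand at (235,265), a green pair at (225,228) and a green pair at (218,320). I choose the steel pair. On the stage, the drum is at (342,367) and the tooth, a cone, at (377,369). The round dish is at (571,322), and the square tray at (587,384) is not wanted. I'll check these in one close crop.

```bash
python3 - <<'E'
from h import *
a=pickle.load(open('pics/scene.pkl','rb'));b=pickle.load(open('pics/top.pkl','rb'))
def crop(d,x0,y0,w,h,s):
    return cv2.resize(d['image'][y0:y0+h,x0:x0+w,::-1],(w*s,h*s),interpolation=cv2.INTER_CUBIC)
A=crop(a,215,225,80,60,5);B=crop(a,130,135,80,60,5)
A2=crop(b,340,205,80,60,5);B2=crop(a,130,200,80,60,5)
cv2.imwrite('pics/c1.png',np.vstack([np.hstack([A,B]),np.hstack([A2,B2])]))
Wa=cloud(a);Wb=cloud(b)
def rng(W,x0,y0,x1,y1,zl,zh):
    P=W[y0:y1,x0:x1].reshape(-1,3);P=P[(P[:,2]>zl)&(P[:,2]<zh)];return P
# stage-level points
P=rng(Wa,210,220,330,310,.024,.036);print('stage',len(P),cv2.minAreaRect(P[:,:2].astype(np.float32)))
P=rng(Wb,230,140,330,230,.024,.036);print('stage top',len(P),cv2.minAreaRect(P[:,:2].astype(np.float32)),P[:,2].mean())
for n,W,bx in(('a',Wa,(140,180,205,240)),('b',Wb,(340,205,400,265))):
    for zl,zh in((.055,.065),(.1,.2)):
        P=rng(W,*bx,zl,zh);print('stand',n,zl,len(P),cv2.minAreaRect(P[:,:2].astype(np.float32)),P[:,2].max())
for bx in((135,210,180,260),(135,165,180,195)):
    P=rng(Wb,*bx,.010,.022);print('dish',len(P),cv2.minEnclosingCircle(P[:,:2].astype(np.float32)),cv2.minAreaRect(P[:,:2].astype(np.float32)))
P=rng(Wa,232,245,260,275,.036,.07);print('drum',len(P),P.mean(0),P.min(0),P.max(0))
P=rng(Wa,260,245,280,275,.036,.07);print('tooth',len(P),P.mean(0),P.min(0),P.max(0))
for z in(.0,):
  print('table',np.nanmedian(Wa[300:330,250:300,2]),np.nanmedian(Wb[90:120,200:300,2]))
E
```

```text
stage 4650 ((0.5923823714256287, 0.0014380887150764465), (0.18048126995563507, 0.22502835094928741), 8.188078880310059)
stage top 1749 ((0.5327425003051758, -0.0070573315024375916), (0.1068364828824997, 0.2280130386352539), 11.590447425842285) 0.030088894199425446
stand a 0.055 360 ((0.48400282859802246, -0.2928589880466461), (0.08708766847848892, 0.14977307617664337), 78.86801147460938) 0.06491523865316884
stand a 0.1 322 ((0.4967983663082123, -0.2851349711418152), (0.05167262628674507, 0.13957521319389343), 88.65643310546875) 0.1528675586921886
stand b 0.055 286 ((0.44105392694473267, -0.2834821045398712), (0.08021357655525208, 0.05062682926654816), 68.43551635742188) 0.06469069845950437
stand b 0.1 104 ((0.4407244920730591, -0.2822915315628052), (0.04926062002778053, 0.015570101328194141), 69.42015075683594) 0.15313277107328216
dish 122 ((0.4360373020172119, 0.3540576994419098), 0.04566820338368416) ((0.43511492013931274, 0.35351404547691345), (0.08816595375537872, 0.08809827268123627), 49.970401763916016)
dish 87 ((0.5841943025588989, 0.3637513816356659), 0.051895398646593094) ((0.5837514400482178, 0.36344391107559204), (0.08621291071176529, 0.06402664631605148), 83.39983367919922)
drum 63 [ 0.60527078 -0.063861    0.04919558] [ 0.56637671 -0.09786462  0.03635102] [ 0.61323704 -0.05590635  0.0554974 ]
tooth 44 [ 0.60460451 -0.00290142  0.04431079] [ 0.59671098 -0.01095081  0.03615561] [0.61012208 0.01868405 0.05575161]
table 0.0010642460760653671 0.00030239034592838276
```

View pics/c1.png

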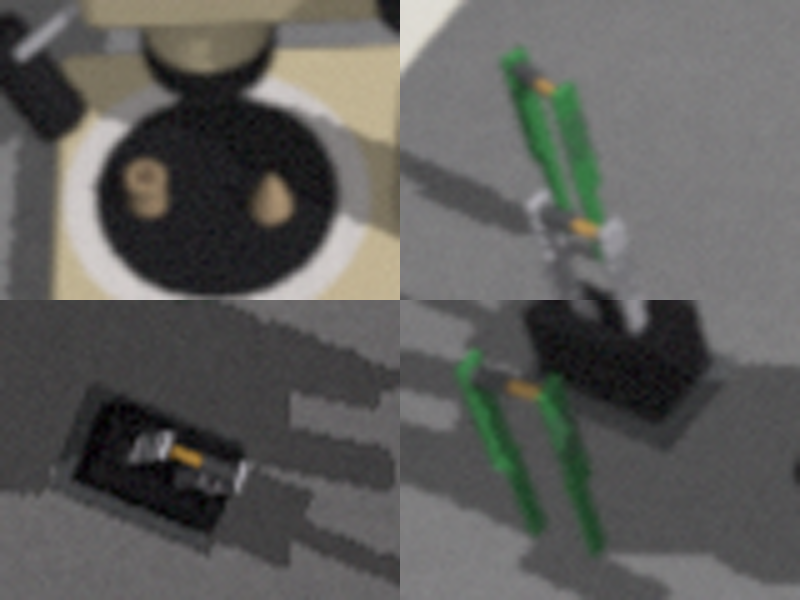

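The crops confirm the choice. The steel pair with the orange bar stands in the black stand, and both green pairs stand free on the table. The drum is at crop (148,188) and the tooth at (272,200), about 60 mm to the side. Next I plan the poses and check IK.

```bash
cat >> h.py <<'E'
def ori(al,th,s=1):
    "tool frame: tips pointing along azimuth al, tilted th from vertical; s flips"
    z=np.array([np.sin(th)*np.cos(al),np.sin(th)*np.sin(al),-np.cos(th)])
    y=s*np.array([-np.sin(al),np.cos(al),0]); return np.c_[np.cross(y,z),y,z]
def pose(tips,al,th,s=1,L=.081):
    M=ori(al,th,s); return np.array(tips)-M[:,2]*L, R.from_matrix(M).as_rotvec()
AS=np.radians(68.9-90); AM=np.radians(8.2)
STAND=np.array([.441,-.283,.015]); V=np.array([.601,-.064,.03]); DISH=np.array([.436,.354,.004])
E
python3 - <<'E'
from h import *
a=pickle.load(open('pics/scene.pkl','rb'));Wa=cloud(a);b=pickle.load(open('pics/top.pkl','rb'));Wb=cloud(b)
def ray(d,u,v,z):
    K=d['K'];p=d['T'][:3,:3]@np.array([(u-K[0,2])/K[0,0],(v-K[1,2])/K[1,1],1]);o=d['T'][:3,3];return o+p*(z-o[2])/p[2]
for u,v,z in((147,168,.052),(150,208,.03),(272,175,.055),(272,222,.03)): print(ray(a,215+u/5-.4,225+v/5-.4,z).round(4))
P=Wa[250:272,238:254].reshape(-1,3);P=P[(P[:,2]>.036)&(P[:,2]<.06)&(P[:,0]>.58)];print('drum',len(P),P.mean(0),P.min(0),P.max(0))
T=P[P[:,2]>.049];print('top',len(T),T.mean(0),T.min(0),T.max(0))
for W in(Wa,Wb):
  Q=W.reshape(-1,3);Q=Q[(Q[:,0]>.5)&(Q[:,0]<.75)&(abs(Q[:,1])<.2)]; print('scope max z',np.nanmax(Q[:,2]), [ (Q[(Q[:,2]>z)].min(0)[:2].round(3)) for z in(.08,.16,.25)])
d=r.get_image('wrist');print(d.keys(),d['hand_eye'].round(3),d['K']);
print(R.from_rotvec(r.read_state()['orientation']).as_matrix().round(2))
for s in(1,-1):
  print(s)
  for n,p in dict(st=pose(STAND,AS,0,s),st2=pose(STAND+[0,0,.12],AS,0,s),v=pose(V+[0,0,.007],AM,.7,s),v2=pose(V+[-.1,0,.1],AM,.7,s),vlook=pose(V+[-.12,0,.1],AM,.7,s),d=pose(DISH+[0,0,.007],np.arctan2(.354,.436),.7,s),d8=pose(DISH+[0,0,.007],AM,.7,s),via=pose([.36,0,.3],0,0,s)).items():
    q=r.solve_ik(*p); print(n,p[0].round(3),None if q is None else np.round(q,2))
E
```

```text
[ 0.5982 -0.0644  0.052 ]
[ 0.6066 -0.063   0.03  ]
[ 0.5983 -0.0039  0.055 ]
[ 0.6087 -0.0031  0.03  ]
drum 62 [ 0.6058981  -0.06331255  0.04940275] [ 0.59461184 -0.07151379  0.03642762] [ 0.61323704 -0.05590635  0.0554974 ]
top 43 [ 0.60431837 -0.06335926  0.05294599] [ 0.59461184 -0.07111885  0.04919107] [ 0.61323704 -0.05590635  0.0554974 ]
scope max z 0.3784481496437349 [array([ 0.527, -0.124]), array([ 0.527, -0.124]), array([ 0.527, -0.087])]
scope max z 0.378774007321969 [array([ 0.523, -0.123]), array([ 0.523, -0.123]), array([ 0.523, -0.087])]
dict_keys(['image', 'depth', 'K', 'hand_eye']) [[-0.    -0.962 -0.272  0.07 ]
 [ 1.    -0.    -0.     0.   ]
 [ 0.    -0.272  0.962 -0.147]
 [ 0.     0.     0.     1.   ]] [[325.1922621    0.         277.61214117]
 [  0.         325.1922621  210.20040731]
 [  0.           0.           1.        ]]
[[-0.95  0.31 -0.  ]
 [ 0.31  0.95 -0.  ]
 [ 0.   -0.   -1.  ]]
1
st [ 0.441 -0.283  0.096] [-0.8   0.49  1.58  0.    1.07 -2.  ]
st2 [ 0.441 -0.283  0.216] [-0.8   0.35  1.41  0.    1.38 -2.  ]
v [ 0.549 -0.071  0.099] None
v2 [ 0.449 -0.071  0.192] None
vlook [ 0.429 -0.071  0.192] None
d [0.395 0.321 0.073] [0.34 0.44 2.14 2.03 0.24 2.4 ]
d8 [0.384 0.347 0.073] None
via [0.36  0.    0.381] [-0.33 -0.04  1.43  0.    1.76 -1.9 ]
-1
st [ 0.441 -0.283  0.096] [-0.8   0.49  1.58 -0.    1.07  1.14]
st2 [ 0.441 -0.283  0.216] [-0.8   0.35  1.41 -0.    1.38  1.14]
v [ 0.549 -0.071  0.099] [-0.53  0.43  1.97  1.23  0.44 -0.17]
v2 [ 0.449 -0.071  0.192] [-0.71  0.09  2.08  0.89  0.68  0.09]
vlook [ 0.429 -0.071  0.192] [-0.76  0.05  2.12  0.89  0.71  0.04]
d [0.395 0.321 0.073] [ 0.34  0.44  2.14  2.03  0.24 -0.74]
d8 [0.384 0.347 0.073] None
via [0.36  0.    0.381] [-0.33 -0.04  1.43 -0.    1.76  1.24]
```

```bash
python3 - <<'E'
from h import *
q=np.array(r.solve_ik(*pose([.36,0,.3],0,0,-1)));q0=q.copy();q0[0]=1.0
r.goto_joints(q0);r.goto_joints(q)
out=[]
def look(n,p):
    r.move_to(*p);r.pause(.3);s=r.read_state();d=r.get_image('wrist');d['pos']=s['eef_pos'];d['ori']=s['orientation'];d['t']=s['t'];d['q']=s['q']
    pickle.dump(d,open(f'pics/w_{n}.pkl','wb'));out.append(d['image'][:,:,::-1]);print(n,s['t'],s['q'].round(2),s['contact_force'].round(1))
look('v',pose(V+[-.07,0,.07],AM,.65,-1))
r.goto_joints(q)
look('s',pose(STAND+[0,0,.17],AS,0,-1))
cv2.imwrite('pics/w1.png',cv2.resize(np.vstack(out),None,fx=.7,fy=.7,interpolation=cv2.INTER_AREA))
for n in 'vs':
    D=pickle.load(open(f'pics/w_{n}.pkl','rb'));print((D['depth']>0).mean())
E
```

```text
v 4.4667 [-0.62  0.2   2.02  0.84  0.6   0.17] [ 0.5  0.8 -0.2]
s 7.0917 [-0.8   0.31  1.32  0.    1.51  1.14] [0.  0.1 0.7]
0.9770578231292517
0.9766198979591837
```

View pics/w1.png

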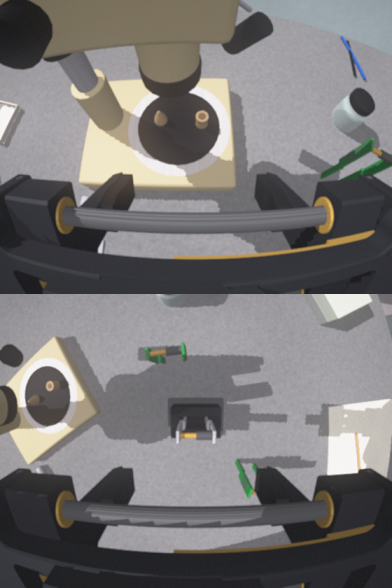

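The wrist view (upper half) shows the drum at (202,118), the cone at (160,118) and the barrel above them. The lower half shows the stand at (196,418) with the steel tongs. Now I refine their positions from the wrist depth.

```bash
cat >> h.py <<'E'
def wcloud(d):
    z=d['depth'];K=d['K'];v,u=np.indices(z.shape);x=(u-K[0,2])/K[0,0];y=(v-K[1,2])/K[1,1]
    a=np.hypot(x,y)+1e-9;k=np.tan(a)/a
    P=np.stack([x*k*z,y*k*z,z],-1);T=d['hand_eye'];P=P@T[:3,:3].T+T[:3,3]
    P=P@R.from_rotvec(d['ori']).as_matrix().T+d['pos'];P[z==0]=np.nan;return P
E
python3 - <<'E'
from h import *
v=pickle.load(open('pics/w_v.pkl','rb'));s=pickle.load(open('pics/w_s.pkl','rb'))
W=wcloud(v)
def sel(W,x0,y0,x1,y1,lo,hi):
    P=W[int(y0/.7):int(y1/.7),int(x0/.7):int(x1/.7)].reshape(-1,3);return P[(P[:,2]>lo)&(P[:,2]<hi)]
def show(n,P): 
    print(n,len(P),'mean',P.mean(0).round(4),'min',P.min(0).round(4),'max',P.max(0).round(4),cv2.minAreaRect(P[:,:2].astype(np.float32)))
show('stage',sel(W,75,75,240,190,.025,.035))
show('drum all',sel(W,192,100,212,132,.036,.06));T=sel(W,192,100,212,132,.049,.056);show('drum top',T);print(cv2.minEnclosingCircle(T[:,:2].astype(np.float32)))
show('tooth',sel(W,150,100,170,130,.036,.06))
show('barrel',sel(W,138,60,210,97,.135,.155))
W=wcloud(s)
show('stand top',sel(W,165,400-294+294-294,230,450-294,.055,.065))
show('tong top',sel(W,165,100,230,160,.12,.17))
show('tong top2',sel(W,165,100,230,160,.14,.17))
show('drum from s',sel(W,30,75,65,115,.048,.06))
E
```

```text
stage 26601 mean [ 0.573  -0.0143  0.0307] min [ 0.4865 -0.1219  0.0251] max [0.6934 0.1125 0.035 ] ((0.5894344449043274, 0.0007873848080635071), (0.17922154068946838, 0.22480645775794983), 8.143472671508789)
drum all 374 mean [ 0.6004 -0.0639  0.0494] min [ 0.5931 -0.0724  0.0361] max [ 0.6113 -0.0546  0.0545] ((0.6026294827461243, -0.06388111412525177), (0.018001317977905273, 0.017432203516364098), 17.83039093017578)
drum top 266 mean [ 0.602  -0.0637  0.0526] min [ 0.5931 -0.0723  0.0491] max [ 0.6113 -0.0546  0.0545] ((0.6022217273712158, -0.06348137557506561), (0.018111949786543846, 0.017288537696003914), 7.167612552642822)
((0.6024169921875, -0.06374199688434601), 0.009391600266098976)
tooth 238 mean [ 0.5969 -0.0055  0.0445] min [ 0.5914 -0.0129  0.0362] max [0.6057 0.0041 0.0563] ((0.5974634289741516, -0.005202179774641991), (0.012806245125830173, 0.01757500134408474), 18.649076461791992)
barrel 505 mean [ 0.5719 -0.0385  0.1513] min [ 0.5647 -0.0607  0.1458] max [ 0.5977 -0.0044  0.155 ] ((0.5777676105499268, -0.035990238189697266), (0.024375155568122864, 0.05861410871148109
[... 179 characters left out ...]
8075563609600067, 0.05004274472594261), 68.97576141357422)
tong top 766 mean [ 0.4417 -0.2857  0.1449] min [ 0.4255 -0.3095  0.1204] max [ 0.457  -0.2596  0.1525] ((0.4414324164390564, -0.28407761454582214), (0.04895513504743576, 0.015454469248652458), 68.6651840209961)
tong top2 703 mean [ 0.4412 -0.2859  0.1462] min [ 0.4255 -0.3087  0.1402] max [ 0.4567 -0.2596  0.1525] ((0.44129717350006104, -0.2840842604637146), (0.0480336956679821, 0.015461781062185764), 68.96855926513672)
drum from s 169 mean [ 0.6017 -0.0555  0.0521] min [ 0.5935 -0.0733  0.048 ] max [ 0.6112 -0.0031  0.055 ] ((0.6033661961555481, -0.038376789540052414), (0.06996757537126541, 0.017709702253341675), 87.77074432373047)
```

```bash
sed -i 's/^STAND=.*/STAND=np.array([.4413,-.2842,.015]); V=np.array([.6022,-.0637,.03]); DISH=np.array([.436,.354,.004])/' h.py
cat >> h.py <<'E'
TH=.65
def toolpts(d):
    P=wcloud(d);M=R.from_rotvec(d['ori']).as_matrix();return (P-d['pos'])@M
def wgrab(n):
    s=r.read_state();d=r.get_image('wrist');d['pos']=s['eef_pos'];d['ori']=s['orientation'];pickle.dump(d,open(f'pics/w_{n}.pkl','wb'));return d
def tips(d,tag):
    T=toolpts(d)
    P=T[120:300,180:380].reshape(-1,3);P=P[(P[:,2]>.03)&(P[:,2]<.09)&(abs(P[:,1])<.035)&(abs(P[:,0])<.03)]
    for nm,Q in(('y-',P[P[:,1]<0]),('y+',P[P[:,1]>0])):
        if len(Q)<10: print(tag,nm,len(Q));continue
        print(tag,nm,len(Q),'y',np.percentile(Q[:,1],[2,98]).round(4),'zmax',Q[:,2].max().round(4),'x(z) slope',np.polyfit(Q[:,2],Q[:,0],1).round(3))
E
python3 - <<'E'
from h import *
q=np.array(r.solve_ik(*pose([.36,0,.3],0,0,-1)))
g,o=pose(STAND,AS,0,-1)
r.move_to(g+[0,0,.05],o);r.movel(g,.08)
print('pre',r.read_state()['contact_force'].round(2))
r.set_gripper(.042,15);print(r.read_state()['grip_width'],r.read_state()['contact_force'].round(2))
r.movel(g+[0,0,.12],.1);r.pause(.2)
d=wgrab('up');tips(d,'up');save(d,'up.png')
ax=ori(AM,TH,-1)[:,2];tip=V+[0,0,.006]+.0038*np.array([np.cos(AM),np.sin(AM),0])
print(r.read_state()['t'])
r.goto_joints(q)
r.move_to(*pose(tip-.09*ax,AM,TH,-1));r.pause(.3)
s=r.read_state();print(s['t'],s['q'].round(2),s['grip_width'])
d=wgrab('pre');tips(d,'pre');save(d,'pre.png')
q2=r.solve_ik(*pose(tip,AM,TH,-1));print(None if q2 is None else np.round(q2,2))
A=cv2.imread('pics/up.png');B=cv2.imread('pics/pre.png');cv2.imwrite('pics/w2.png',np.vstack([A[100:300,100:460],B[100:300,100:460]])[:, :].repeat(1,0))
E
```

```text
pre [-0.59 -0.63  0.33]
0.04219733199469821 [0.62 0.64 0.55]
up y- 222 y [-0.0173 -0.0133] zmax 0.0807 x(z) slope [-0.004  0.003]
up y+ 227 y [0.0129 0.0167] zmax 0.0802 x(z) slope [-0.004  0.003]
10.875
13.5083 [-0.6   0.22  1.95  0.79  0.61  0.25] 0.04193637148407818
pre y- 227 y [-0.0172 -0.0132] zmax 0.0812 x(z) slope [0.003 0.003]
pre y+ 228 y [0.013  0.0168] zmax 0.0812 x(z) slope [-0.006  0.004]
[-0.51  0.43  1.92  1.01  0.45  0.07]
```

View pics/w2.png

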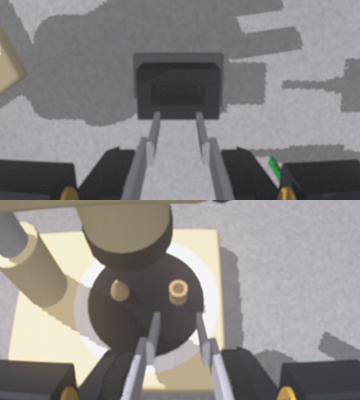

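The tongs sit square in the grip with no slip, tips 81 mm beyond the TCP, and are lined up with the drum (tips at (155,318) and (200,318), drum at (178,290)). Next I go in, squeeze and lift.

```bash
python3 - <<'E'
from h import *
d=pickle.load(open('pics/w_pre.pkl','rb'));T=toolpts(d);W=wcloud(d)
m=(W[...,2]>.049)&(W[...,2]<.056)&(abs(W[...,0]-V[0])<.014)&(abs(W[...,1]-V[1])<.014)
print('drum top world',W[m].mean(0).round(4),'tool',T[m].mean(0).round(4), cv2.minEnclosingCircle(W[m][:,:2].astype(np.float32)))
ax=ori(AM,TH,-1)[:,2];tip=V+[0,0,.006]+.0038*np.array([np.cos(AM),np.sin(AM),0])
p=pose(tip,AM,TH,-1)[0]
r.movel(p,.06);r.pause(.2);s=r.read_state();print(s['t'],s['eef_pos']-p,s['contact_force'].round(2))
d=wgrab('in');save(d,'in.png',(150,110,410,310),1.5)
E
```

```text
drum top world [ 0.6019 -0.0635  0.0525] tool [ 0.0062 -0.      0.1557] ((0.6025175452232361, -0.06362298876047134), 0.00924982875585556)
15.4083 [-1.95821291e-05 -4.87197065e-05  1.84532275e-04] [ 0.54 -0.49 -0.71]
```

View pics/in.png

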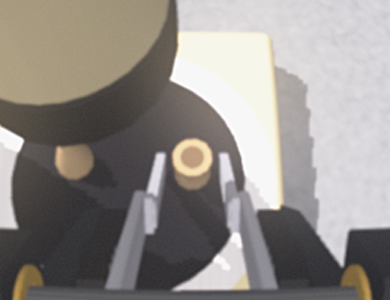

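The blades straddle the drum evenly: tips at (160,160) and (226,160), drum at (192,160). Now I squeeze and lift.

```bash
python3 - <<'E'
from h import *
r.set_gripper(.030,17);s=r.read_state();print(s['t'],s['grip_width'],s['contact_force'].round(2))
if .0325<s['grip_width']<.037:
    p=s['eef_pos'];ax=ori(AM,TH,-1)[:,2]
    r.movel(p+[0,0,.004],.04);r.movel(p+[0,0,.004]-.09*ax,.07);r.pause(.3)
    s=r.read_state();print(s['t'],s['grip_width'],s['contact_force'].round(2),s['q'].round(2))
    d=wgrab('lift');save(d,'lift.png',(150,110,410,310),1.5)
for al in(-.2,0,.1,.2,.3,.5,.68,.9):
    qs=[r.solve_ik(*pose(DISH+[0,0,z],al,TH,-1)) for z in(.006,.06,.12)];print(al,[None if q is None else np.round(q,2) for q in qs])
E
```

```text
15.75 0.033069310960497915 [-0.43 -0.07 -0.66]
17.7333 0.033258716245244055 [ 0.38 -0.22 -0.08] [-0.6   0.21  1.95  0.78  0.62  0.27]
-0.2 [None, None, None]
0 [None, None, array([ 0.7 ,  0.28,  1.79, -0.69,  0.67,  2.74])]
0.1 [None, array([ 0.66,  0.36,  1.91, -0.86,  0.44,  2.85]), array([ 0.66,  0.26,  1.83, -0.63,  0.58,  2.58])]
0.2 [None, array([ 0.62,  0.34,  1.95, -0.81,  0.35,  2.68]), array([ 0.62,  0.24,  1.86, -0.54,  0.5 ,  2.39])]
0.3 [None, array([ 0.57,  0.33,  1.98, -0.67,  0.26,  2.44]), array([ 0.57,  0.22,  1.89, -0.39,  0.43,  2.14])]
0.5 [None, None, array([0.45, 0.19, 1.93, 0.07, 0.38, 1.47])]
0.68 [array([ 0.35,  0.43,  2.1 ,  1.6 ,  0.2 , -0.29]), array([0.35, 0.3 , 2.03, 0.81, 0.27, 0.51]), array([0.35, 0.18, 1.94, 0.47, 0.44, 0.87])]
0.9 [array([ 0.24,  0.43,  2.08,  1.35,  0.39, -0.31]), array([0.24, 0.31, 2.01, 0.97, 0.47, 0.11]), array([0.24, 0.19, 1.92, 0.71, 0.61, 0.4 ])]
```

View pics/lift.png

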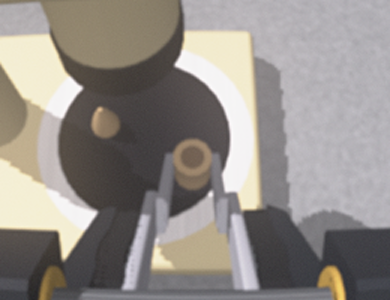

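The drum is held between the tips at (192,160), clear of the stage. I retract, swing mainly joint 1 so the drum stays upright, then lower it into the dish.

```bash
python3 - <<'E'
from h import *
AD=.9
hi=pose(DISH+[0,0,.08],AD,TH,-1);lo=pose(DISH+[0,0,.0065],AD,TH,-1)
r.movel(pose([.41,-.085,.21],AM,TH,-1)[0],.15)
q=np.array(r.read_state()['q']);print(q.round(2));q[0]=.3;r.goto_joints(q)
r.move_to(*hi);r.pause(.3)
d=wgrab('dish');s=r.read_state();print(s['t'],s['grip_width'],s['q'].round(2));W=wcloud(d);T=toolpts(d);tips(d,'dish')
m=(abs(W[...,0]-DISH[0])<.016)&(abs(W[...,1]-DISH[1])<.016)&(W[...,2]>.07)&(W[...,2]<.12)&(abs(T[...,1])<.0085)
P=W[m];top=np.percentile(P[:,2],90);print('drum',m.sum(),P.min(0).round(4),P.max(0).round(4))
Q=P[P[:,2]>top-.005]; A=np.c_[Q[:,:2]-Q[:,:2].mean(0),np.ones(len(Q))];print('top plane',np.linalg.lstsq(A,Q[:,2],rcond=None)[0].round(3))
rim=W[(W[...,2]>.011)&(W[...,2]<.02)&(np.hypot(W[...,0]-DISH[0],W[...,1]-DISH[1])<.06)];print('rim',len(rim),cv2.minEnclosingCircle(rim[:,:2].astype(np.float32)))
fl=W[(W[...,2]<.011)&(np.hypot(W[...,0]-DISH[0],W[...,1]-DISH[1])<.03)];print('floor z',np.median(fl[:,2]))
save(d,'dish.png',(100,60,460,330),1.5)
E
```

```text
[-1.   -0.2   2.01  0.66  1.13  0.2 ]
22.0417 0.03297313010454239 [0.24 0.27 1.98 0.86 0.51 0.22]
dish y- 541 y [-0.0125 -0.0004] zmax 0.0808 x(z) slope [-0.081  0.009]
dish y+ 552 y [0.0003 0.0126] zmax 0.08 x(z) slope [-0.086  0.009]
drum 700 [0.425  0.3424 0.0794] [0.4426 0.3604 0.1032]
top plane [0.03  0.047 0.101]
rim 838 ((0.43638041615486145, 0.35355809330940247), 0.04509427025914192)
floor z 0.004763411096872186
```

View pics/dish.png

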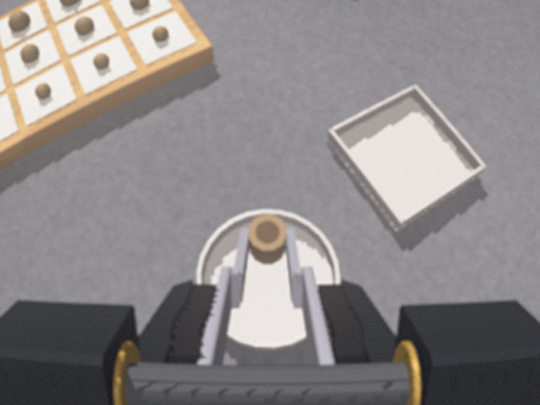

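The drum is upright in the tips (267,235), about 0.05 rad off, over the round dish. I lower and release.

```bash
python3 - <<'E'
from h import *
AD=.9;ax=ori(AD,TH,-1)[:,2]
lo=pose(DISH+[0,0,.0060],AD,TH,-1)[0]
r.movel(lo+[0,0,.012],.08);r.pause(.2);f0=r.read_state()['contact_force'];r.movel(lo,.015);r.pause(.2)
s=r.read_state();print(s['t'],(s['contact_force']-f0).round(2))
for w in(.035,.037,.039,.042): r.set_gripper(w)
r.pause(.3);print(r.read_state()['grip_width'])
d=wgrab('rel');save(d,'rel.png',(150,110,410,310),1.5)
E
```

```text
24.3167 [-0.4  -0.13  0.29]
0.04219972292016784
```

View pics/rel.png

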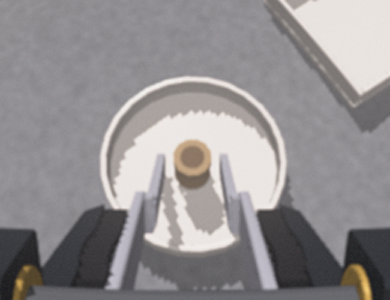

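```bash
python3 - <<'E'
from h import *
AD=.9;ax=ori(AD,TH,-1)[:,2]
p=r.read_state()['eef_pos'];r.movel(p-.09*ax,.08);r.pause(.2)
d=wgrab('rel2');W=wcloud(d);D=np.hypot(W[...,0]-DISH[0],W[...,1]-DISH[1])
P=W[(D<.03)&(W[...,2]>.015)&(W[...,2]<.04)];print('drum',P.min(0).round(4),P.max(0).round(4));Q=P[P[:,2]>.022];print(cv2.minEnclosingCircle(Q[:,:2].astype(np.float32)))
q=np.array([.3,-.2,2.01,.66,1.13,.2]);r.goto_joints(q);q[0]=-1.;r.goto_joints(q)
g,o=pose(STAND,AS,0,-1)
r.move_to(g+[0,0,.15],o);r.pause(.3)
s=r.read_state();print(s['t'],s['grip_width'],s['contact_force'].round(2))
d=wgrab('ret');tips(d,'ret')
W=wcloud(d);P=W[(np.hypot(W[...,0]-STAND[0],W[...,1]-STAND[1])<.06)&(W[...,2]>.055)&(W[...,2]<.066)];print('stand',cv2.minAreaRect(P[:,:2].astype(np.float32)))
save(d,'ret.png',(100,60,460,330),1.5)
E
```

```text
drum [0.425  0.3423 0.0152] [0.443  0.3601 0.029 ]
((0.43408581614494324, 0.35100412368774414), 0.009332722052931786)
30.8917 0.04209232129723441 [-0.6  -0.63 -0.61]
ret y- 223 y [-0.0173 -0.0133] zmax 0.0802 x(z) slope [0.004 0.003]
ret y+ 224 y [0.0129 0.0168] zmax 0.0798 x(z) slope [-0.006  0.003]
stand ((0.44133543968200684, -0.2842542827129364), (0.0803368017077446, 0.04978157952427864), 68.76778411865234)
```

View pics/ret.png

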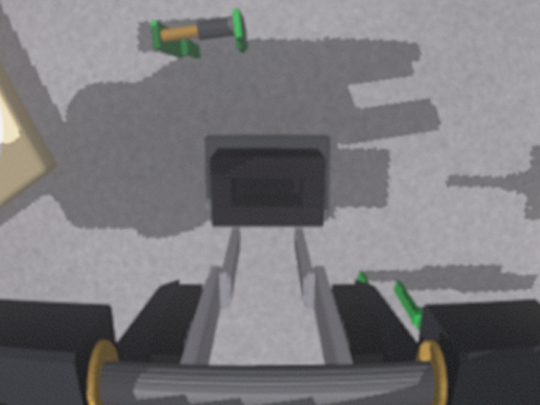

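The vertebra stands in the dish with its top at z 0.026 at (0.434, 0.351). The tongs are straight in the grip, and the stand measures where it did before. I insert the tongs and release them.

```bash
python3 - <<'E'
from h import *
g,o=pose(STAND,AS,0,-1)
r.movel(g+[0,0,.05],.1);r.pause(.2);f0=r.read_state()['contact_force'];r.movel(g+[0,0,.02],.05);print((r.read_state()['contact_force']-f0).round(2))
r.movel(g+[0,0,.001],.03);r.pause(.2);s=r.read_state();print(s['t'],(s['contact_force']-f0).round(2))
for w in(.046,.05,.088): r.set_gripper(w)
r.pause(.2);r.movel(g+[0,0,.17],.12);r.pause(.3)
print(r.read_state()['t'])
d=wgrab('end');W=wcloud(d);m=(np.hypot(W[...,0]-STAND[0],W[...,1]-STAND[1])<.04)
P=W[m&(W[...,2]>.12)&(W[...,2]<.17)];print('tongs top',cv2.minAreaRect(P[:,:2].astype(np.float32)),P[:,2].max())
a=grab('scene');A=cv2.resize(a['image'][120:285,110:450,::-1],None,fx=2,fy=2,interpolation=cv2.INTER_CUBIC);cv2.imwrite('pics/end.png',A)
E
```

```text
[0.74 0.37 0.39]
34.025 [-0.34  2.52  0.8 ]
37.3417
tongs top ((0.44150224328041077, -0.2838464677333832), (0.048833150416612625, 0.01551123708486557), 68.65751647949219) 0.15383965660364943
```

View pics/end.png

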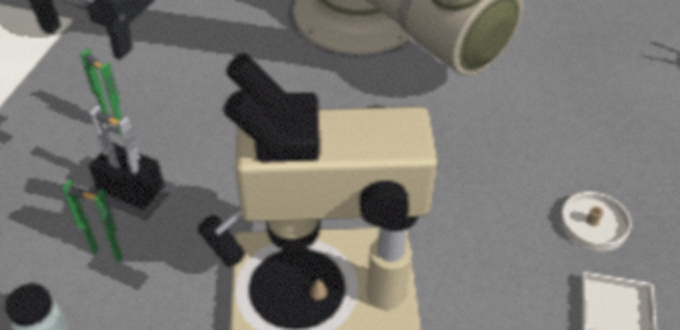

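```bash
python3 -c "
from cell import r
print(r.finish_job())"
```

```text
the job is handed in; nothing more can be done
None
```

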